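Roll the hexagonal beam drilled face up and clamp it with the torque lever

TASK

Set up the cantilever experiment: roll the hexagonal wooden beam over on its bed, towards the robot and without lifting it off, until the face with the three drilled holes is on top and one end lies under the clamp's foot. Then push the clamp's torque lever round clockwise (seen from above) until it clicks, stop at once without forcing it on against its end stop, and let go, leaving the beam clamped flat along the bed and the shuttlecock, the marker disc and the steel rule where they are.

Things in the scene. Friction and masses are not known exactly. Their poses are not given: they have to be found in the camera images.
- bed: Flat bed plate with a grippy dark rubber face (friction about 1), fixed to the bench, 180 (x) by 290 (y) by 20 mm high; origin at the centre of its underside, z up, its top at z = 20 mm. Its -x side looks roughly towards the robot; its yaw varies by up to 0.3 rad. The beam is to roll towards -x of this frame.
- beam: Wooden hexagonal beam, 40 mm across flats (each 23 mm), 180 mm long, about 0.2 kg, lying on a flat along the bed's y. Origin at its middle, on the axis, 20 mm over the bed top; y along its length as the bed's y; z is the outward normal of the face with three 14 mm dark holes. At the start z points down to the bed's +x, 120 degrees from up: two rolls of one flat to the bed's -x bring it on top.
- beam_hole (a point): Middle hole of the beam's drilled face (20 mm from the axis, at y = -20 mm). A fingertip pushed level only slides the beam. Set on its upper +x slope 25 mm over the bed and carried up and over in an arc about its lower -x edge (11.5 mm beside the axis), it tips the beam, which past 30 degrees drops on to the next flat. A roll moves the axis 23 mm; after two it is under the foot.
- clamp: Grey clamp frame standing on the bed; origin near the centre of the bed's top, x and y as the bed's. Its column stands at y = 115 to 141 mm, 36 mm wide about x = -10 mm; its arm, 34 mm wide, reaches from the column over the bed to y = 49 mm, 79 to 110 mm over the bed top. Its height varies by 3 mm either way.
- foot: Pressing foot under the arm's end, a rubber-faced disc of 28 mm diameter at about x = -10, y = +70 mm of the bed. Origin at the centre of its lower face, which starts 49 to 58 mm over the bed top so that the beam can roll beneath it. It moves straight down 10 mm per rad of spindle turn.
- spindle: Steel spindle head, 40 mm wide, over the foot (x = -10, y = 70 mm of the bed); origin on its vertical axis, z up, x along the lever at rest (first roughly to the robot). Clockwise from above lowers the foot. It turns stiffly with 0.7 N m, stays where left, and after 0.9 to 1.8 rad stops as the foot meets the beam (where is not known); rising torque over another 0.05 to 0.3 rad leads to the click.
- handle (a point): Point on the axis of the torque lever's round grey grip, 100 mm from the spindle axis, about 127 mm over the bed top. The grip is 22 mm thick and spans 60 to 140 mm from the spindle axis; push it round from its side with a fingertip. It moves rigidly with the spindle up to 1.2 N m (12 N at 0.1 m).
- lever: The torque lever itself, hinged on the spindle axis (origin there), x along the grip. Over 1.2 N m it clicks: it gives way clockwise relative to the spindle and its resistance falls off towards 0.6 N m, up to a hard end stop at 0.45 rad, where it over-tightens the clamp. It has clicked once it has given way by 0.1 rad (handle 10 mm to -y in the spindle's frame). Let go, it springs back in line.
- shuttle: White shuttlecock standing on its feathers, 65 mm wide, 84 mm high; origin at the centre of its underside. Bystander, beside the bed's -y end.
- marker: White plastic field-marker disc, 120 mm wide, 34 mm high; origin at the centre of its underside. Bystander, beside the bed's +y end.
- rule: Steel rule, 28 by 200 by 5 mm, lying flat between the bed and the robot; origin at the centre of its underside. Bystander.
Mind the look-alikes: they are no part of the job. There is more than one size of the beam; the one meant has the size given above.

How it is judged:
On the way, in this order (a step that is already met when the one before it is completed fails the run):
1. the beam lies still on the bed with its drilled face on top (angle between beam's own z axis and vertical below 0.1 rad and linear speed of beam below 0.03 m/s), for 0.2 s.
2. the lever clicks (gives way by 0.1 rad) with the foot pressing on the beam (y of handle in the frame of spindle below -0.01 m and contact force between foot and beam above 20 N).
At the end, for the whole second after the job is handed in: The beam lies at rest flat on the bed with its drilled face up (within 0.1 rad) and along the bed (within 0.35 rad), the foot presses on it with more than 20 N, and the lever has sprung back in line with its spindle (handle point within 4 mm) (angle between beam's own z axis and vertical below 0.1 rad and contact force between foot and beam above 20 N and y of handle in the frame of spindle above -0.004 m and angle between the y axis of beam and the y axis of bed, either way round below 0.35 rad and linear speed of beam below 0.01 m/s); the robot touches nothing.
It fails at once if the beam is lifted off the bed (its axis more than 40 mm over the bed top) (z of beam in the frame of bed above 0.06 m).
It fails at once if the beam falls off the bed (z of beam in the frame of bed below 0.03 m).
It fails at once if the lever is forced against its end stop (given way by over 0.42 rad) (y of handle in the frame of spindle below -0.0408 m).
It fails at once if the clamp is over-tightened (foot on beam over 90 N) (contact force between foot and beam above 90 N).
It fails at once if the shuttlecock, marker disc or rule is moved by more than 30 mm (distance of any of shuttle, marker, rule from where it was at the start of the episode above 0.03 m).
It also fails if it takes over 72 s, if anything falls off the work surface, if the arm or the gripper's body presses on something with over 40 N, if the wrist force passes 120 N, or if a joint passes its speed limit or range.

ROBOT

A 6-joint arm with a two-finger parallel gripper is mounted at the origin on the work surface. World frame = base frame: x ahead of the robot, y to its left, z up, the work surface at z = 0. Lengths are in m, angles in rad, forces in N, time in s.
With the tool pointing down it reaches from about 0.25 to 0.8 m from the base axis. Payload 3.9 kg.
Tool frame: the origin (TCP) lies at the very end of the fingers, on their centre line; the grasp point (between the pads) lies 19 mm behind it; z points along the fingers, y is the line along which they close (so a half turn about z gives the same grasp; the last joint's range is limited). The gripper opens to 85 mm and grips with 20 to 120 N. Pads are 22 mm wide; open, the fingers measure 114 mm over their backs; the gripper's body (76 mm by 85 mm) begins 54 mm behind the grasp point. The pads swing forward as they close: fully open they stand 13 mm farther back than shut.
Start: joints at [1.245, 0.26, -0.138, 1.173, 0, 1.571], TCP at [0.168, 0.497, 0.231] pointing down, gripper open.
Joint ranges: [-2.78, 2.78], [-0.83, 1.72], [-1.28, 1.37], [-1.9, 2.12], [-1.57, 1.48], [-3.14, 3.14]. Speed limits (rad/s): [2.57, 2.57, 3.14, 3.14, 3.14, 3.14].

INTERFACE

Orientations are given as a unit quaternion [x, y, z, w].
In Python, from plant import readout, viewer, ctrl, find_in, masks_of, landmark_of gives the robot as it stands.
- The arm moves only by the tool apply_moves, never from a script. Its argument "moves" is one flat list of numbers, 5 for each row, row after row: the opening, from 0 (shut) to 1 (fully open), then the shift along the world's x, y, z as a fraction of full scale, then the turn about the world's z as a fraction of full scale. A call has 1 to 5 rows; each row is the pose to reach, as a shift and turn from the pose commanded when the call began, turning the shorter way round; what a row does not reach only later rows make up. Full scale, the value 1, is 100 mm for a shift and 180 degrees for a turn. A row lasts 1/10 s, in which the tool goes at most 50 mm and 8.59 degrees, less where a joint would pass 70% of its speed; a pose out of reach is approached as far as the arm can. A call with a number of a shift or a turn outside -1 to 1 is refused whole. A call with a gripper value outside its range is refused whole. The fingers move at their own pace and stop on an object; "squeeze" is the grip in N (left out, the last holds). Time passes only in rows, so rows that repeat a pose let the fingers close. It gives the time, the measured TCP pose, the force, the opening and the grip force at its end, in the units of the state.
- readout.sense(): the state, without advancing time (a new reading comes with each control period).
- viewer.camera(name): name is "side" or "top" or "wrist"; returns a dict with "frame" (480x640x3 uint8, blue, green, red), "intrinsics" (3x3 intrinsics, pixels), "cam_to_world" (4x4, takes a point from camera to world coordinates). Camera axes: x right, y down, z forward; pixel columns grow to the right and rows downward; lengths in m; the calibration is good to about 2 mm. A picture is of the moment at which its call begins. There is no depth.
- ctrl.job_done(): hands the job in; it is judged then, once.
Trained networks look in a picture, given as the dict that the camera call returned (one of the last four; its "shot" number tells which), for a name from the list of things; names that differ only in an ending like _2 or _b are one class to them, and where a whole thing is asked for, a point or a joint stands for the part that bears it (a point fixed in the world has none). Each returns a list of dicts, best first, with "confidence" (0 to 1); they miss things now and then, are a little off and sometimes report something else, mostly with a low value. They report only what shows in the picture. A call takes as long as a camera call. They do not tell look-alikes from the thing itself.
- find_in(picture, name): "point" ([x, y, z] in m, in world coordinates, good to about 4 mm: the middle of the surface that is visible of it).
- masks_of(picture, name): "mask" (480x640 bool, what is visible of it).
- landmark_of(picture, name): "point" ([x, y, z] in m, in world coordinates, good to about 4 mm: a listed point, or the origin of a listed thing).
The state is a dict: "clock": time; "joint_pos": joint angles; "joint_vel": joint speeds; "joint_torque": joint torques, N m; "ee_pos": TCP position; "eef_rot": TCP orientation; "ft_force": force on the tool from outside, world axes, zero at the start; "moment": the same for the moment, N m; "opening": opening from 0.0 (shut) to 1.0 (fully open); "gripper_force": force on a finger pad.
Only numpy, scipy, OpenCV 4.12 (cv2) and the standard library are available. Lean on these libraries where they do the work, as an engineer would, in place of code of your own. Each camera call takes 0.05 s, during which the arm holds its last target. There are 200 camera calls.

## Working session

There is one attempt and no reset: what is moved stays moved. The work goes in short steps, Python scripts to look and compute and a tool call to move; the robot and the scene stay as the last step left them, time stands still between calls to the robot, and variables do not carry over. Pictures are saved under pics/ and viewed, at most 13 in all, crops included, and the job is handed in when it is done.

Besides the shell and the picture viewer there is one more tool, called after "Call:" as a command line: name --argument value ..., lists and objects as JSON in quotes. apply_moves: Moves the arm, as the interface text tells. Its arguments: {"type":"object","properties":{"moves":{"type":"array"},"squeeze":{"type":"number"}},"required":["moves"]}

```bash
mkdir -p pics
cat > h.py <<'E'
from plant import readout, viewer, ctrl, find_in, masks_of, landmark_of
import numpy as np, cv2
np.set_printoptions(precision=4,suppress=True)
def px(c,p):
    T=np.linalg.inv(c["cam_to_world"]); q=T[:3,:3]@np.array(p)+T[:3,3]; u=np.array(c["intrinsics"])@q; return u[:2]/u[2]
def ray(c,uv,z):
    T=np.array(c["cam_to_world"]); d=T[:3,:3]@np.linalg.inv(c["intrinsics"])@np.array([uv[0],uv[1],1.]); o=T[:3,3]; return o+d*(z-o[2])/d[2]
E
python3 - <<'E'
from h import *
cs={}
for n in ["top","side"]:
    c=cs[n]=viewer.camera(n); cv2.imwrite(f"pics/{n}0.png",c["frame"])
    print(n,np.array(c["cam_to_world"])[:3,3])
    for k in ["bed","beam","beam_hole","clamp","foot","spindle","handle","shuttle","marker","rule"]:
        print(k,[(np.round(d["point"],3),round(d["confidence"],2),px(c,d["point"]).round()) for d in landmark_of(c,k)[:3]])
s=readout.sense();print(s["ee_pos"],s["eef_rot"],s["clock"],s["ft_force"])
E
```

```text
top [ 0.3367 -0.0573  1.1817]
bed [(array([ 0.569, -0.097, -0.004]), 0.79, array([355., 242.]))]
beam [(array([ 0.33 , -0.342,  0.025]), 0.84, array([467., 351.])), (array([ 0.777, -0.171,  0.014]), 0.78, array([388., 154.])), (array([ 0.605, -0.098,  0.039]), 0.64, array([356., 222.]))]
beam_hole [(array([ 0.76 , -0.158,  0.007]), 0.9, array([382., 162.])), (array([ 0.289, -0.335,  0.013]), 0.89, array([463., 370.])), (array([ 0.62 , -0.12 ,  0.028]), 0.59, array([366., 217.]))]
clamp []
foot []
spindle [(array([ 0.563, -0.025,  0.129]), 0.81, array([322., 231.]))]
handle [(array([ 0.465, -0.023,  0.146]), 0.82, array([320., 278.])), (array([ 0.563, -0.027,  0.129]), 0.35, array([323., 232.]))]
shuttle [(array([ 0.541, -0.359, -0.001]), 0.92, array([470., 256.])), (array([ 0.466, -0.023,  0.148]), 0.75, array([320., 277.]))]
marker [(array([0.622, 0.162, 0.004]), 0.65, array([243., 216.]))]
rule [(array([ 0.428, -0.084,  0.002]), 0.57, array([348., 303.]))]
side [ 0.3798 -0.7882  0.6508]
bed [(array([ 0.572, -0.098, -0.001]), 0.75, array([328., 306.]))]
beam [(array([ 0.329, -0.344,
[... 291 characters left out ...]
9.])), (array([ 0.757, -0.163,  0.007]), 0.67, array([425., 311.]))]
clamp []
foot [(array([ 0.567, -0.023,  0.071]), 0.52, array([319., 257.]))]
spindle [(array([ 0.567, -0.025,  0.131]), 0.65, array([319., 234.])), (array([ 0.425, -0.086,  0.004]), 0.51, array([257., 310.]))]
handle [(array([ 0.463, -0.022,  0.147]), 0.65, array([268., 232.]))]
shuttle [(array([ 0.54 , -0.365,  0.   ]), 0.98, array([350., 419.]))]
marker [(array([0.624, 0.162, 0.002]), 0.88, array([324., 234.]))]
rule [(array([ 0.427, -0.086,  0.001]), 0.55, array([258., 311.])), (array([ 0.467, -0.021,  0.147]), 0.28, array([270., 232.]))]
[0.168  0.4974 0.2313] [ 0.1622  0.9868  0.     -0.    ] 1.1 [0.3519 0.368  1.1223]
```

View pics/top0.png

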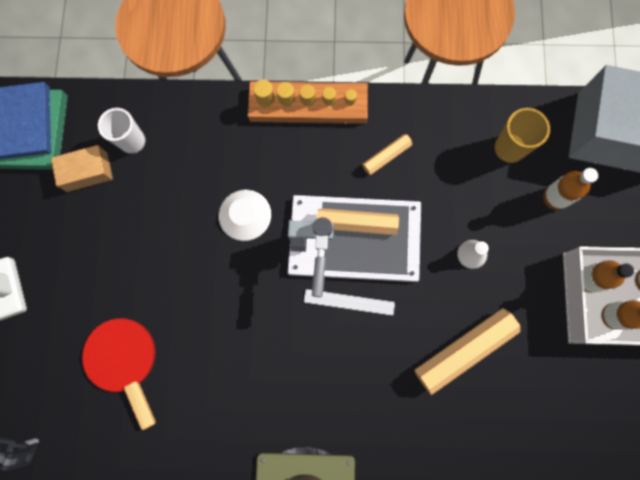

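View pics/side0.png

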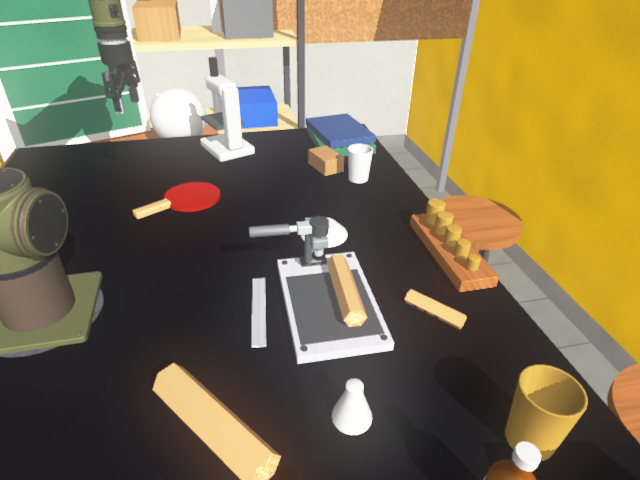

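The top view shows three beams: the one on the bed at (358,221), a larger one at (467,351) and a smaller one at (388,154). The one on the bed is the target. The lever is at (320,275), pointing at the robot, and the rule, shuttle and marker are at (349,302), (473,254) and (244,215).

Run:
```python
from h import *
c=viewer.camera("top")
f=c["frame"]; cr=cv2.resize(f[180:320,230:440],None,fx=3.6,fy=3.6,interpolation=cv2.INTER_CUBIC)
cv2.imwrite("pics/crop.png",cr)
for k,z in [("bed",.02),("beam",.055),("handle",.147),("rule",.005)]:
    for d in masks_of(c,k):
        m=d["mask"].astype(np.uint8); P=cv2.boxPoints(cv2.minAreaRect(cv2.findNonZero(m)))
        W=np.array([ray(c,p,z)[:2] for p in P]); e=W[1]-W[0],W[2]-W[1]
        print(k,round(d["confidence"],2),"c",W.mean(0),"L",[round(np.linalg.norm(v),3) for v in e],"ang",[round(np.arctan2(v[1],v[0]),3) for v in e])
```

```text
bed 0.72 c [ 0.5759 -0.0962] L [np.float64(0.186), np.float64(0.299)] ang [np.float64(-0.016), np.float64(-1.608)]
beam 0.77 c [ 0.3324 -0.3364] L [np.float64(0.242), np.float64(0.06)] ang [np.float64(-0.954), np.float64(-2.548)]
beam 0.64 c [ 0.7626 -0.166 ] L [np.float64(0.125), np.float64(0.033)] ang [np.float64(-0.916), np.float64(-2.553)]
handle 0.77 c [ 0.491  -0.0221] L [np.float64(0.125), np.float64(0.027)] ang [np.float64(-0.012), np.float64(-1.593)]
rule 0.57 c [ 0.4302 -0.0855] L [np.float64(0.03), np.float64(0.199)] ang [np.float64(-0.106), np.float64(-1.686)]
```

View pics/crop.png

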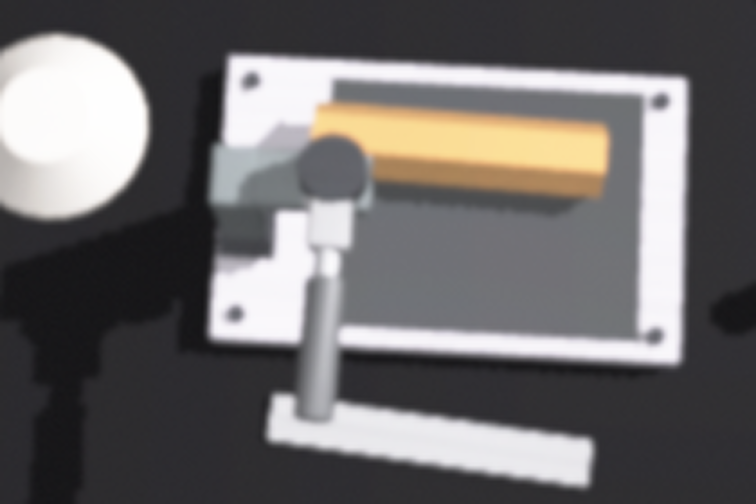

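Run:
```python
from h import *
c=viewer.camera("top")
w=lambda u,v,z: ray(c,(u/3.6+230,v/3.6+180),z)[:2]
C=[w(230,55,.02),w(688,78,.02),w(683,363,.02),w(210,340,.02)]
print("bed",np.mean(C,0),np.linalg.norm(C[0]-C[1]),np.linalg.norm(C[1]-C[2]),C)
for n,a,b,z in [("-x mid",(380,180),(600,198),.04),("-x top",(380,160),(600,178),.06),("+x sil",(330,104),(608,126),.04),]:
    A,B=w(*a,z),w(*b,z); d=A-B; print(n,A,B,"yaw",-np.arctan2(d[0],d[1]))
print("end",w(608,150,.055),w(316,125,.05))
h=[w(323,280,.147),w(316,405,.147),w(333,168,.165)];print("handle",h)
```

```text
bed [ 0.5743 -0.0979] 0.292054017674398 0.1821307302999357 [array([0.6703, 0.0454]), array([ 0.6611, -0.2465]), array([ 0.479 , -0.2417]), array([0.4866, 0.0511])]
-x mid [ 0.5862 -0.0523] [ 0.5777 -0.1883] yaw -0.062283168694946565
-x top [ 0.5943 -0.0521] [ 0.5859 -0.186 ] yaw -0.0626349615123125
+x sil [ 0.6341 -0.02  ] [ 0.6236 -0.1933] yaw -0.06081155949424294
end [ 0.6047 -0.1915] [ 0.618  -0.0121]
handle [array([ 0.5052, -0.0223]), array([ 0.4357, -0.0204]), array([ 0.5651, -0.0267])]
```

Call:
apply_moves --moves '[0, 0.35, -0.44, 0.3, 0.0435, 0, 0.7, -0.87, 0.5, 0.087, 0, 0.7, -0.87, 0.5, 0.087, 0, 0.7, -0.87, 0.5, 0.087]'

```text
clock: 1.8
ee_pos: [0.2397, 0.4092, 0.283]
eef_rot: [0.028, 1.0, 0.001, 0.001]
ft_force: [0.9, 0.7, 0.3]
opening: 0.335
gripper_force: 0.0
```

Call:
apply_moves --moves '[0, 0.35, -0.44, 0, 0, 0, 0.7, -0.87, 0, 0, 0, 0.7, -0.87, 0, 0]'

```text
clock: 2.1
ee_pos: [0.3093, 0.3211, 0.2809]
eef_rot: [0.028, 1.0, -0.001, 0.0]
ft_force: [-1.1, 0.6, -0.0]
opening: 0.003
gripper_force: 0.0
```

Call:
apply_moves --moves '[0, 0.35, -0.44, 0, 0, 0, 0.7, -0.87, 0, 0, 0, 0.7, -0.87, 0, 0]'

```text
clock: 2.4
ee_pos: [0.3799, 0.2345, 0.2809]
eef_rot: [0.028, 1.0, -0.0, 0.0]
ft_force: [0.2, 0.1, 0.5]
opening: -0.002
gripper_force: 0.0
```

Call:
apply_moves --moves '[0, 0.35, -0.44, 0, 0, 0, 0.7, -0.87, 0, 0, 0, 0.7, -0.87, 0, 0]'

```text
clock: 2.7
ee_pos: [0.4503, 0.1478, 0.2808]
eef_rot: [0.028, 1.0, -0.0, 0.0]
ft_force: [-0.0, -0.5, 0.1]
opening: 0.003
gripper_force: 0.0
```

Call:
apply_moves --moves '[0, 0.35, -0.44, 0, 0, 0, 0.7, -0.87, 0, 0, 0, 0.7, -0.87, 0, 0]'

```text
clock: 3.0
ee_pos: [0.5206, 0.061, 0.2805]
eef_rot: [0.028, 1.0, -0.0, 0.0]
ft_force: [-0.7, 0.8, -0.7]
opening: -0.001
gripper_force: 0.0
```

Call:
apply_moves --moves '[0, 0.35, -0.44, 0, 0, 0, 0.7, -0.87, 0, 0, 0, 0.7, -0.87, 0, 0]'

```text
clock: 3.3
ee_pos: [0.5905, -0.0258, 0.2801]
eef_rot: [0.027, 1.0, -0.0, 0.0]
ft_force: [-0.2, 0.6, -1.0]
opening: -0.001
gripper_force: 0.0
```

Call:
apply_moves --moves '[0, 0.35, -0.45, 0, 0, 0, 0.7, -0.9, 0, 0, 0, 0.7, -0.9, 0, 0, 0, 0.7, -0.9, 0, 0]'

```text
clock: 3.7
ee_pos: [0.659, -0.1142, 0.2797]
eef_rot: [0.027, 1.0, 0.001, -0.001]
ft_force: [-0.9, 0.6, -1.1]
opening: 0.005
gripper_force: 0.0
```

Call:
apply_moves --moves '[0, 0.05, 0, -0.5, 0, 0, 0.05, 0, -1, 0, 0, 0.05, 0, -1, 0]'

```text
clock: 4.0
ee_pos: [0.654, -0.1103, 0.1718]
eef_rot: [0.025, 1.0, 0.002, -0.011]
ft_force: [-1.4, -0.1, -1.5]
opening: 0.002
gripper_force: 0.0
```

Call:
apply_moves --moves '[0, 0, 0, -0.5, 0, 0, 0, 0, -0.9, 0, 0, 0, 0, -1, 0]'

```text
clock: 4.3
ee_pos: [0.661, -0.1123, 0.0796]
eef_rot: [0.025, 1.0, 0.001, -0.003]
ft_force: [-0.3, 0.4, -1.0]
opening: 0.0
gripper_force: 0.0
```

Call:
apply_moves --moves '[0, 0, 0, -0.2, 0, 0, 0, 0, -0.34, 0, 0, 0, 0, -0.34, 0, 0, -0.15, 0, -0.34, 0, 0, -0.15, 0, -0.34, 0]'

```text
clock: 4.8
ee_pos: [0.6477, -0.1144, 0.0493]
eef_rot: [0.026, 1.0, -0.0, 0.0]
ft_force: [0.8, 0.4, 0.3]
opening: 0.003
gripper_force: 0.0
```

Run:
```python
from h import *
c=viewer.camera("side"); s=readout.sense(); print(s["ee_pos"],s["ft_force"],px(c,s["ee_pos"]))
cv2.imwrite("pics/s1.png",cv2.resize(c["frame"][200:380,240:440],None,fx=3.3,fy=3.3,interpolation=cv2.INTER_CUBIC))
```

```text
[ 0.6487 -0.1146  0.0493] [0.9035 0.3433 0.0051] [368.3898 286.9732]
```

View pics/s1.png

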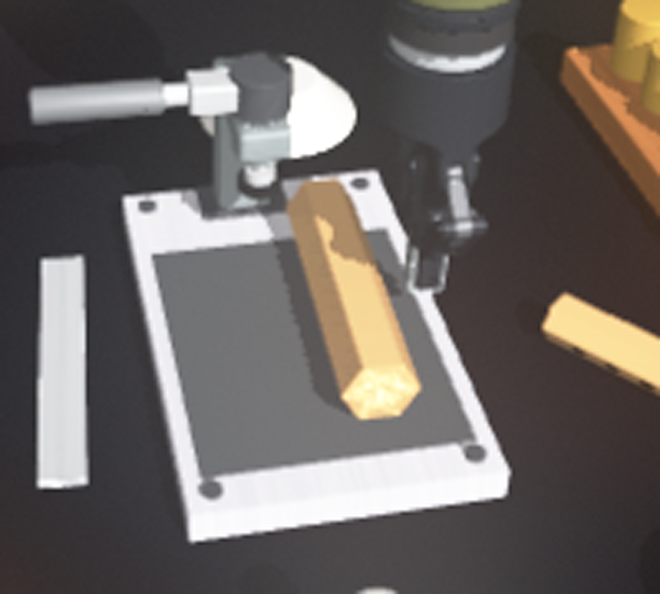

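The fingertip, at crop (428,285), stands about 1 cm off the beam's +x slope. The beam's near end is at (380,395) and is undisturbed. Next I feel for contact.

Call:
apply_moves --moves '[0, -0.04, 0, -0.02, 0, 0, -0.06, 0, -0.02, 0, 0, -0.08, 0, -0.02, 0]'

```text
clock: 5.15
ee_pos: [0.6402, -0.1146, 0.0455]
eef_rot: [0.026, 1.0, 0.0, 0.0]
ft_force: [-0.5, 1.2, 0.6]
opening: -0.001
gripper_force: 0.0
```

Call:
apply_moves --moves '[0, -0.03, 0, 0, 0, 0, -0.03, 0, 0, 0]'

```text
clock: 5.35
ee_pos: [0.6365, -0.1146, 0.0452]
eef_rot: [0.026, 1.0, 0.0, -0.0]
ft_force: [0.4, -0.4, 0.9]
opening: -0.002
gripper_force: 0.0
```

Call:
apply_moves --moves '[0, -0.03, 0, 0, 0, 0, -0.03, 0, 0, 0]'

```text
clock: 5.55
ee_pos: [0.6335, -0.1146, 0.0452]
eef_rot: [0.026, 1.0, 0.0, -0.0]
ft_force: [-0.4, -0.6, -0.5]
opening: 0.002
gripper_force: 0.0
```

Call:
apply_moves --moves '[0, -0.03, 0, 0, 0, 0, -0.03, 0, 0, 0]'

```text
clock: 5.75
ee_pos: [0.6323, -0.1146, 0.0461]
eef_rot: [0.026, 1.0, 0.0, 0.001]
ft_force: [2.6, 0.3, 1.8]
opening: 0.002
gripper_force: 1.4
```

Run:
```python
from h import *
c=viewer.camera("top"); s=readout.sense(); print(s["ee_pos"],s["ft_force"],px(c,s["ee_pos"]))
a=c["frame"][170:300,280:440]
c=viewer.camera("side"); s=readout.sense(); print(s["ft_force"])
b=c["frame"][240:340,310:433]
r=lambda i: cv2.resize(i,(400,400*i.shape[0]//i.shape[1]),interpolation=cv2.INTER_CUBIC)
a,b=r(a),r(b);h=min(len(a),len(b));cv2.imwrite("pics/s2.png",np.hstack([a[:h],b[:h]]))
```

```text
[ 0.6323 -0.1146  0.046 ] [ 1.9669 -0.6654  0.9642] [363.8944 209.8284]
[3.6577 0.3804 2.1597]
```

View pics/s2.png

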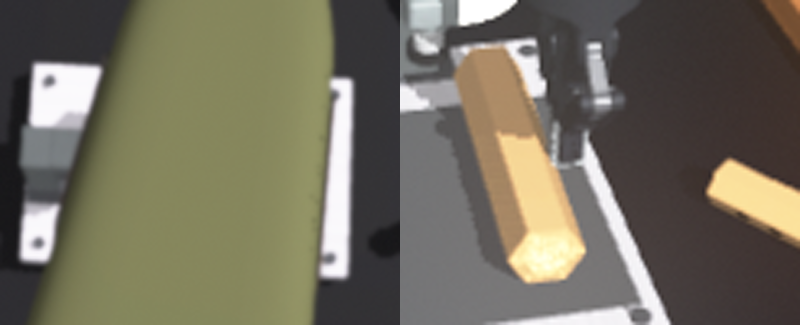

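The top view is blocked by the arm. The side view shows the tip touching the beam's +x slope, at (570,160) in the composite. Now the arc.

Call:
apply_moves --moves '[0, -0.025, 0, 0.022, 0, 0, -0.05, 0, 0.045, 0, 0, -0.08, 0, 0.065, 0, 0, -0.11, 0, 0.083, 0]'

```text
clock: 6.25
ee_pos: [0.6207, -0.114, 0.0546]
eef_rot: [0.026, 1.0, 0.001, 0.001]
ft_force: [3.4, 3.9, 5.9]
opening: 0.001
gripper_force: 3.2
```

Run:
```python
from h import *
c=viewer.camera("side"); s=readout.sense(); print(s["ee_pos"],s["ft_force"])
cv2.imwrite("pics/s3.png",cv2.resize(c["frame"][230:340,290:433],None,fx=4,fy=4,interpolation=cv2.INTER_CUBIC))
```

```text
[ 0.6202 -0.114   0.0549] [3.9092 2.7066 6.1361]
```

View pics/s3.png

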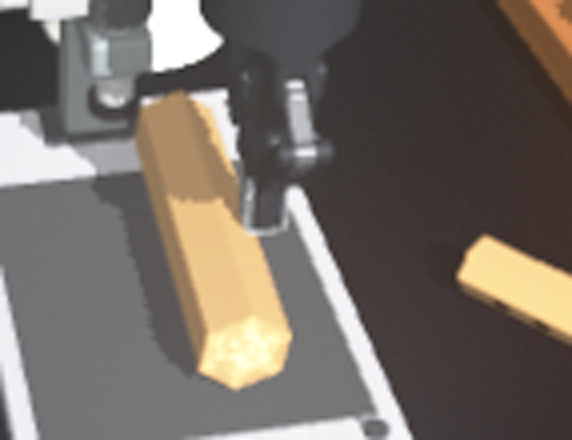

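The end hexagon at (245,345) is visibly tipped by about 15–20°, so the roll is working. I continue the arc.

Call:
apply_moves --moves '[0, -0.03, 0, 0.02, 0, 0, -0.065, 0, 0.03, 0, 0, -0.1, 0, 0.045, 0, 0, -0.14, 0, 0.05, 0, 0, -0.14, 0, 0.05, 0]'

```text
clock: 6.8
ee_pos: [0.6049, -0.1133, 0.0597]
eef_rot: [0.026, 1.0, 0.001, -0.0]
ft_force: [1.4, 4.9, 9.7]
opening: 0.001
gripper_force: 4.3
```

```bash
cat > look.py <<'E'
from h import *
import sys
c=viewer.camera("side"); s=readout.sense(); print(s["ee_pos"],s["ft_force"],s["clock"])
for k in sys.argv[2:]: print(k,[(np.round(d["point"],3),round(d["confidence"],2)) for d in landmark_of(c,k)[:3]])
cv2.imwrite(f"pics/{sys.argv[1]}.png",cv2.resize(c["frame"][190:340,260:433],None,fx=4,fy=4,interpolation=cv2.INTER_CUBIC)[:600])
E
python3 look.py s4 beam beam_hole
```

```text
[ 0.6051 -0.1133  0.0597] [0.9972 5.2942 8.3838] 6.85
beam [(array([ 0.581, -0.096,  0.04 ]), 0.97), (array([ 0.776, -0.168,  0.011]), 0.78)]
beam_hole [(array([ 0.603, -0.12 ,  0.049]), 0.97), (array([ 0.293, -0.336,  0.013]), 0.76), (array([ 0.755, -0.161,  0.008]), 0.57)]
```

The beam has rolled one flat: its centre is at x = 0.581, and the hole now faces 60° to +x. I set up the second roll.

Call:
apply_moves --moves '[0, 0.05, 0, 0.15, 0, 0, 0.3, 0, 0.15, 0, 0, 0.33, 0, 0.1, 0, 0, 0.33, 0, -0.09, 0, 0, 0.33, 0, -0.13, 0]'

```text
clock: 7.45
ee_pos: [0.6347, -0.1145, 0.0422]
eef_rot: [0.026, 1.0, 0.0, -0.004]
ft_force: [-1.0, 0.5, -0.3]
opening: -0.003
gripper_force: 0.0
```

```bash
python3 look.py s5 beam beam_hole
```

```text
[ 0.6348 -0.1144  0.0423] [-0.0037  0.447  -0.0648] 7.5
beam [(array([ 0.579, -0.097,  0.034]), 0.91), (array([ 0.331, -0.342,  0.027]), 0.75), (array([ 0.775, -0.169,  0.014]), 0.63)]
beam_hole [(array([ 0.595, -0.12 ,  0.052]), 0.93), (array([ 0.291, -0.338,  0.012]), 0.93), (array([ 0.758, -0.162,  0.01 ]), 0.84)]
```

View pics/s5.png

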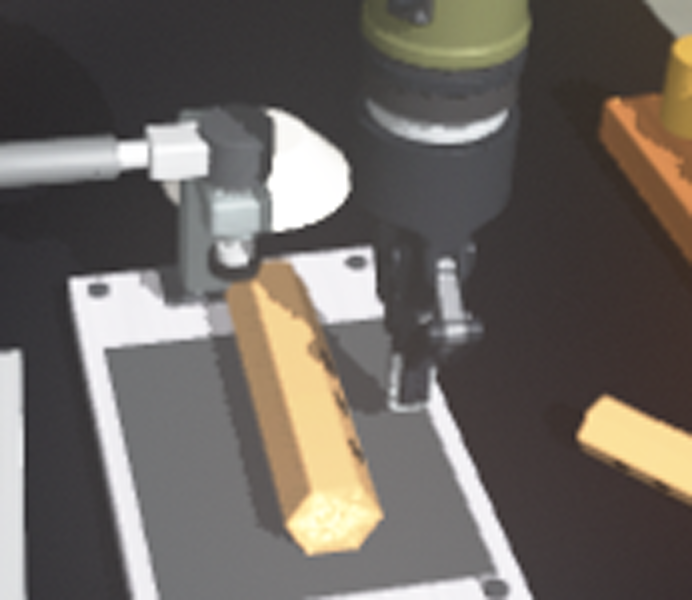

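The beam lies flat on its next face, with the three holes showing on its +x slope near (340,400), and the finger is clear at (408,390). I approach for the second roll.

Call:
apply_moves --moves '[0, -0.12, 0, 0.03, 0, 0, -0.2, 0, 0.03, 0, 0, -0.23, 0, 0.03, 0, 0, -0.23, 0, 0.03, 0]'

```text
clock: 8.0
ee_pos: [0.6155, -0.1147, 0.049]
eef_rot: [0.026, 1.0, -0.0, 0.0]
ft_force: [0.2, 0.2, 0.6]
opening: 0.004
gripper_force: 0.0
```

Call:
apply_moves --moves '[0, -0.03, 0, 0, 0, 0, -0.03, 0, 0, 0]'

```text
clock: 8.2
ee_pos: [0.6129, -0.1147, 0.0487]
eef_rot: [0.026, 1.0, -0.0, -0.0]
ft_force: [0.3, 0.5, -0.1]
opening: -0.005
gripper_force: 0.0
```

Call:
apply_moves --moves '[0, -0.03, 0, -0.02, 0, 0, -0.03, 0, -0.02, 0]'

```text
clock: 8.4
ee_pos: [0.6098, -0.1146, 0.0463]
eef_rot: [0.026, 1.0, -0.0, -0.0]
ft_force: [-0.0, 0.5, -0.5]
opening: -0.003
gripper_force: 0.0
```

Call:
apply_moves --moves '[0, -0.03, 0, 0, 0, 0, -0.03, 0, 0, 0]'

```text
clock: 8.6
ee_pos: [0.6084, -0.1146, 0.0473]
eef_rot: [0.026, 1.0, 0.0, 0.001]
ft_force: [2.5, 1.1, 1.6]
opening: -0.003
gripper_force: 1.6
```

Contact is at x = 0.608, as predicted. Same arc again.

Call:
apply_moves --moves '[0, -0.025, 0, 0.022, 0, 0, -0.05, 0, 0.045, 0, 0, -0.08, 0, 0.065, 0, 0, -0.11, 0, 0.083, 0]'

```text
clock: 9.0
ee_pos: [0.5963, -0.1141, 0.0556]
eef_rot: [0.026, 1.0, 0.001, 0.001]
ft_force: [2.4, 3.7, 3.5]
opening: 0.0
gripper_force: 2.5
```

Call:
apply_moves --moves '[0, -0.03, 0, 0.02, 0, 0, -0.065, 0, 0.03, 0, 0, -0.1, 0, 0.045, 0, 0, -0.14, 0, 0.05, 0, 0, -0.14, 0, 0.05, 0]'

```text
clock: 9.5
ee_pos: [0.5803, -0.1142, 0.0601]
eef_rot: [0.026, 1.0, 0.0, -0.001]
ft_force: [0.1, 3.3, 7.2]
opening: -0.001
gripper_force: 3.0
```

```bash
python3 look.py s6 beam beam_hole foot
```

```text
[ 0.5806 -0.1142  0.06  ] [0.454  4.7175 5.9934] 9.55
beam [(array([ 0.33 , -0.343,  0.028]), 0.92), (array([ 0.775, -0.168,  0.01 ]), 0.89), (array([ 0.562, -0.093,  0.039]), 0.61)]
beam_hole [(array([ 0.566, -0.116,  0.064]), 0.71), (array([ 0.755, -0.164,  0.008]), 0.61), (array([ 0.292, -0.337,  0.013]), 0.59)]
foot [(array([ 0.564, -0.022,  0.071]), 0.56), (array([ 0.462, -0.021,  0.144]), 0.18)]
```

Call:
apply_moves --moves '[0, 0.03, 0, 0.2, 0, 0, 0.1, -0.1, 0.6, 0, 0, 0.1, -0.1, 1, 0, 0, 0.1, -0.1, 1, 0]'

```text
clock: 10.1
ee_pos: [0.594, -0.1266, 0.1646]
eef_rot: [0.027, 1.0, -0.002, 0.003]
ft_force: [1.6, -0.0, -0.8]
opening: -0.0
gripper_force: 0.0
```

```bash
python3 look.py s7 beam beam_hole handle spindle foot
```

```text
[ 0.5925 -0.126   0.1619] [-0.0895  0.159  -0.1068] 10.15
beam [(array([ 0.332, -0.344,  0.03 ]), 0.98), (array([ 0.555, -0.094,  0.038]), 0.83), (array([ 0.774, -0.168,  0.011]), 0.73)]
beam_hole [(array([ 0.293, -0.336,  0.011]), 0.91), (array([ 0.752, -0.161,  0.006]), 0.72), (array([ 0.556, -0.115,  0.065]), 0.69)]
handle [(array([ 0.464, -0.02 ,  0.148]), 0.77), (array([ 0.427, -0.081,  0.002]), 0.7)]
spindle [(array([ 0.564, -0.025,  0.135]), 0.91)]
foot [(array([ 0.566, -0.023,  0.073]), 0.46)]
```

View pics/s7.png

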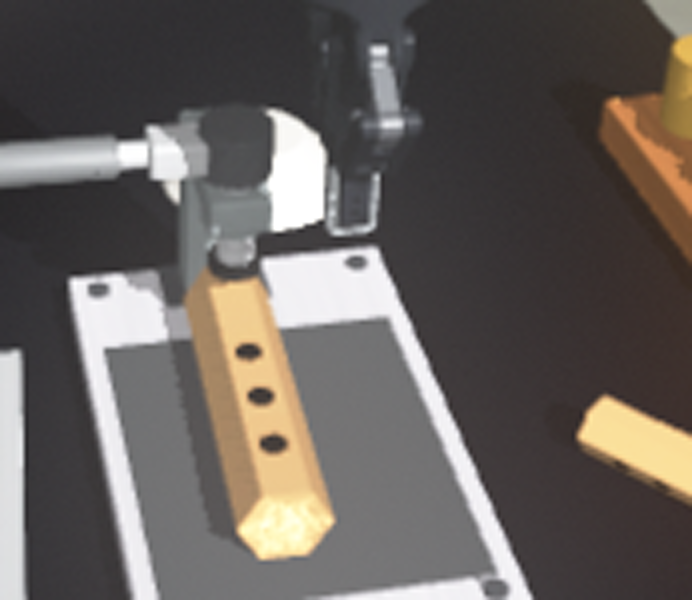

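The drilled face is up, with holes at (248,351), (260,396) and (272,443), and the far end lies under the foot at (232,265). Step 1 is done; next is the lever.

Call:
apply_moves --moves '[0, -0.4, 0.2, 0.1, 0, 0, -0.8, 0.4, 0.1, 0, 0, -0.9, 0.4, 0.1, 0, 0, -0.9, 0.4, 0.1, 0]'

```text
clock: 10.8
ee_pos: [0.4994, -0.0842, 0.169]
eef_rot: [0.026, 1.0, -0.0, -0.002]
ft_force: [1.0, -0.5, 0.0]
opening: -0.003
gripper_force: 0.0
```

Call:
apply_moves --moves '[0, -0.38, 0.1, 0, 0, 0, -0.38, 0.17, 0, 0, 0, -0.38, 0.17, -0.33, 0, 0, -0.38, 0.17, -0.33, 0, 0, -0.38, 0.17, -0.33, 0]'

```text
clock: 11.3
ee_pos: [0.4645, -0.0679, 0.1366]
eef_rot: [0.026, 1.0, -0.0, -0.001]
ft_force: [-0.4, 0.1, 0.6]
opening: -0.003
gripper_force: 0.0
```

Call:
apply_moves --moves '[0, 0, 0.06, 0.02, 0, 0, 0, 0.12, 0.02, 0, 0, 0, 0.16, 0.02, 0, 0, 0, 0.2, 0.02, 0]'

```text
clock: 11.7
ee_pos: [0.4645, -0.0472, 0.1394]
eef_rot: [0.026, 1.0, -0.0, 0.001]
ft_force: [-0.5, -0.0, 0.0]
opening: 0.0
gripper_force: 0.0
```

Call:
apply_moves --moves '[0, 0, 0.04, 0, 0, 0, 0, 0.08, 0, 0]'

```text
clock: 11.9
ee_pos: [0.4642, -0.0414, 0.1392]
eef_rot: [0.027, 1.0, -0.003, 0.0]
ft_force: [0.4, -6.7, 1.0]
opening: -0.0
gripper_force: 3.7
```

```bash
python3 -c "
import numpy as np
p0=None
for D in np.arange(0,2.2,.1):
    f=np.radians(178)-D
    P=np.array([565,-25])+100*np.array([np.cos(f),np.sin(f)])-16.5*np.array([np.sin(f),-np.cos(f)])
    print(round(D,2),P.round(1),'' if p0 is None else (P-p0).round(1)); p0=P
"
```

```text
0.0 [464.5 -38. ] 
0.1 [463.7 -27.9] [-0.8 10.1]
0.2 [463.9 -17.8] [ 0.2 10.1]
0.3 [465.1  -7.7] [ 1.2 10.1]
0.4 [467.4   2.2] [2.2 9.9]
0.5 [470.6  11.8] [3.2 9.6]
0.6 [474.7  21. ] [4.1 9.2]
0.7 [479.7  29.8] [5.  8.8]
0.8 [485.6  38. ] [5.9 8.2]
0.9 [492.3  45.7] [6.7 7.6]
1.0 [499.8  52.6] [7.4 6.9]
1.1 [507.8  58.7] [8.1 6.1]
1.2 [516.5  64. ] [8.6 5.3]
1.3 [525.6  68.4] [9.1 4.4]
1.4 [535.1  71.8] [9.5 3.5]
1.5 [544.9  74.3] [9.8 2.5]
1.6 [554.9  75.9] [10.   1.5]
1.7 [565.1  76.4] [10.1  0.5]
1.8 [575.2  75.8] [10.1 -0.5]
1.9 [585.2  74.3] [10.  -1.5]
2.0 [595.   71.8] [ 9.8 -2.5]
2.1 [604.5  68.3] [ 9.5 -3.5]
```

Call:
apply_moves --moves '[0, -0.008, 0.1, 0, -0.032, 0, -0.006, 0.2, 0, -0.064, 0, 0.006, 0.3, 0, -0.095, 0, 0.029, 0.4, 0, -0.127, 0, 0.029, 0.4, 0, -0.127]'

```text
clock: 12.4
ee_pos: [0.4666, -0.0001, 0.1391]
eef_rot: [0.224, 0.975, -0.001, 0.0]
ft_force: [-2.7, -3.5, 2.4]
opening: 0.0
gripper_force: 2.3
```

Call:
apply_moves --moves '[0, 0.032, 0.096, 0, -0.032, 0, 0.073, 0.188, 0, -0.064, 0, 0.123, 0.276, 0, -0.095, 0, 0.123, 0.276, 0, -0.095]'

```text
clock: 12.8
ee_pos: [0.4786, 0.0276, 0.1389]
eef_rot: [0.365, 0.931, -0.001, -0.0]
ft_force: [-1.5, -3.9, 3.2]
opening: 0.004
gripper_force: 2.2
```

```bash
python3 look.py s8 handle spindle foot beam
```

```text
[0.4786 0.0276 0.1389] [-3.1435 -2.9632  2.8941] 12.85
handle [(array([0.494, 0.046, 0.145]), 0.78)]
spindle [(array([ 0.565, -0.024,  0.131]), 0.86)]
foot [(array([ 0.568, -0.02 ,  0.065]), 0.57)]
beam [(array([ 0.555, -0.091,  0.037]), 0.78), (array([ 0.429, -0.085,  0.001]), 0.72), (array([ 0.327, -0.341,  0.027]), 0.68)]
```

View pics/s8.png

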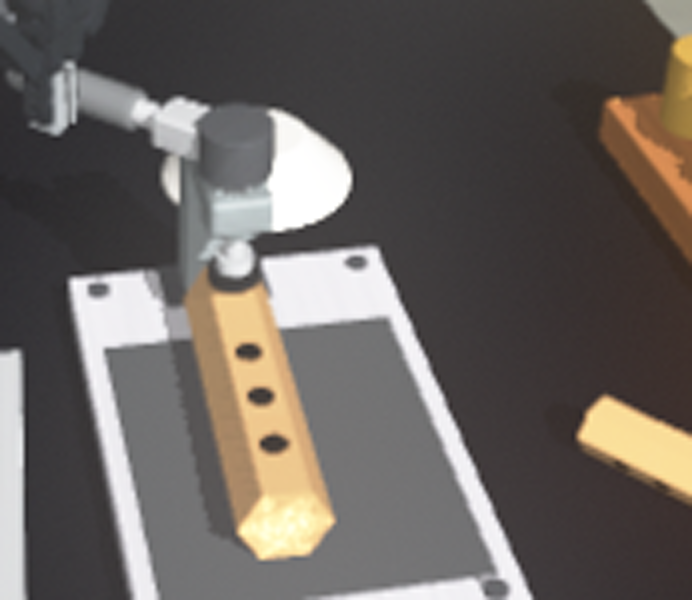

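The lever has turned about 0.7 rad, the finger is on the grip's side at (60,110), and the foot is coming down at (235,270) with the beam unmoved. I go on in small steps, watching the force.

Call:
apply_moves --moves '[0, 0.03, 0.041, 0, -0.016, 0, 0.059, 0.082, 0, -0.032, 0, 0.092, 0.12, 0, -0.048]'

```text
clock: 13.35
ee_pos: [0.4867, 0.0391, 0.1387]
eef_rot: [0.436, 0.9, -0.001, -0.001]
ft_force: [-4.9, -5.6, 5.8]
opening: 0.001
gripper_force: 4.1
```

Call:
apply_moves --moves '[0, 0.034, 0.038, 0, -0.016, 0, 0.07, 0.073, 0, -0.032]'

```text
clock: 13.55
ee_pos: [0.4935, 0.0466, 0.1387]
eef_rot: [0.481, 0.877, -0.001, -0.001]
ft_force: [-5.5, -5.3, 6.1]
opening: 0.002
gripper_force: 4.1
```

Call:
apply_moves --moves '[0, 0.038, 0.034, 0, -0.016, 0, 0.078, 0.065, 0, -0.032]'

```text
clock: 13.75
ee_pos: [0.5011, 0.0532, 0.1387]
eef_rot: [0.524, 0.852, -0.001, -0.001]
ft_force: [-5.5, -3.6, 6.7]
opening: -0.003
gripper_force: 4.2
```

Call:
apply_moves --moves '[0, 0.042, 0.029, 0, -0.016, 0, 0.083, 0.057, 0, -0.032]'

```text
clock: 13.95
ee_pos: [0.5093, 0.0592, 0.1387]
eef_rot: [0.566, 0.824, -0.001, -0.002]
ft_force: [-6.1, -3.6, 5.5]
opening: -0.001
gripper_force: 4.2
```

Call:
apply_moves --moves '[0, 0.044, 0.025, 0, -0.016, 0, 0.089, 0.049, 0, -0.032]'

```text
clock: 14.15
ee_pos: [0.518, 0.0643, 0.1387]
eef_rot: [0.607, 0.795, -0.001, -0.002]
ft_force: [-7.2, -3.5, 5.9]
opening: -0.0
gripper_force: 4.2
```

Call:
apply_moves --moves '[0, 0.046, 0.021, 0, -0.016, 0, 0.093, 0.04, 0, -0.032]'

```text
clock: 14.35
ee_pos: [0.5264, 0.0682, 0.1386]
eef_rot: [0.646, 0.763, -0.002, -0.002]
ft_force: [-10.6, -4.1, 8.1]
opening: -0.003
gripper_force: 6.2
```

Call:
apply_moves --moves '[0, 0.024, 0.009, 0, -0.008, 0, 0.048, 0.017, 0, -0.016]'

```text
clock: 14.55
ee_pos: [0.5295, 0.0697, 0.1383]
eef_rot: [0.664, 0.747, -0.003, -0.004]
ft_force: [-12.2, -3.3, 9.8]
opening: 0.005
gripper_force: 6.8
```

Call:
apply_moves --moves '[0, 0.024, 0.008, 0, -0.008, 0, 0.048, 0.015, 0, -0.016]'

```text
clock: 14.75
ee_pos: [0.5341, 0.0714, 0.1383]
eef_rot: [0.683, 0.73, -0.003, -0.004]
ft_force: [-11.8, -3.0, 9.0]
opening: -0.004
gripper_force: 6.7
```

Call:
apply_moves --moves '[0, 0.024, 0.007, 0, -0.008, 0, 0.049, 0.014, 0, -0.016]'

```text
clock: 14.95
ee_pos: [0.5392, 0.0728, 0.1383]
eef_rot: [0.701, 0.713, -0.003, -0.003]
ft_force: [-12.0, -3.1, 9.0]
opening: 0.001
gripper_force: 6.5
```

```bash
python3 look.py s9 handle spindle foot beam
```

```text
[0.5398 0.0729 0.1383] [-9.8058 -1.9926  8.6616] 15.0
handle [(array([0.563, 0.075, 0.151]), 0.78)]
spindle [(array([ 0.567, -0.024,  0.132]), 0.81), (array([ 0.554, -0.116,  0.061]), 0.37)]
foot [(array([ 0.565, -0.021,  0.058]), 0.65), (array([ 0.563, -0.024,  0.131]), 0.6)]
beam [(array([ 0.329, -0.341,  0.026]), 0.77), (array([ 0.556, -0.091,  0.037]), 0.58), (array([ 0.567, -0.024,  0.059]), 0.26)]
```

View pics/s9.png

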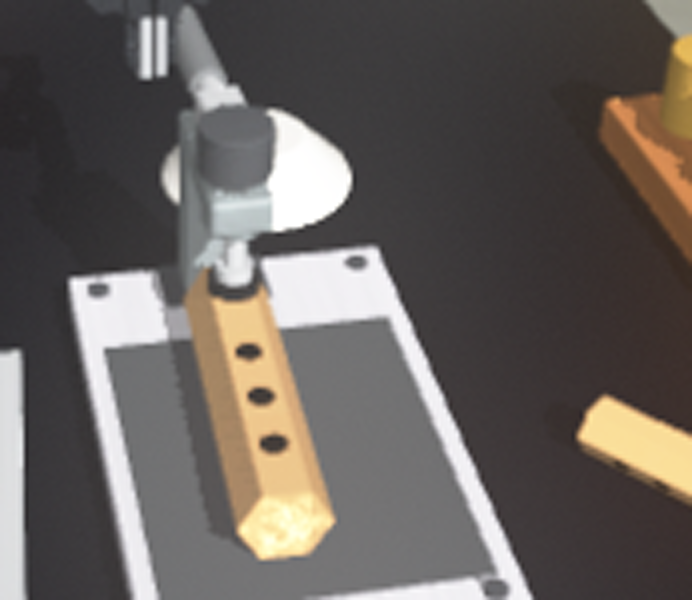

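Call:
apply_moves --moves '[0, 0.025, 0.006, 0, -0.008, 0, 0.05, 0.011, 0, -0.016]'

```text
clock: 15.4
ee_pos: [0.5443, 0.074, 0.1384]
eef_rot: [0.719, 0.695, -0.003, -0.003]
ft_force: [-10.9, -1.4, 7.9]
opening: 0.002
gripper_force: 6.2
```

Call:
apply_moves --moves '[0, 0.025, 0.005, 0, -0.008, 0, 0.05, 0.009, 0, -0.016]'

```text
clock: 15.6
ee_pos: [0.5495, 0.0749, 0.1383]
eef_rot: [0.736, 0.677, -0.003, -0.003]
ft_force: [-10.4, -2.0, 9.0]
opening: -0.002
gripper_force: 5.9
```

The force peaked at 12.6 N and has fallen to 10.5 N over 20 mm of travel, so the lever has given way. I back off and check that it springs back.

```bash
python3 look.py s10 handle foot; python3 look.py s10 handle
```

```text
[0.5502 0.0749 0.1384] [-10.1118  -2.6147   7.7432] 15.65
handle [(array([0.568, 0.074, 0.146]), 0.8)]
foot [(array([ 0.556, -0.117,  0.062]), 0.75), (array([ 0.564, -0.022,  0.056]), 0.48)]
[0.5499 0.0749 0.1384] [-10.708   -2.0863   7.6859] 15.8
handle [(array([0.571, 0.074, 0.146]), 0.58)]
```

Call:
apply_moves --moves '[0, -0.06, 0, 0, 0, 0, -0.12, 0, 0, 0, 0, -0.18, 0, 0, 0, 0, -0.25, 0, 0, 0, 0, -0.35, 0, 0, 0]'

```text
clock: 16.35
ee_pos: [0.5191, 0.0755, 0.1387]
eef_rot: [0.736, 0.677, 0.001, -0.001]
ft_force: [0.1, 0.5, 0.6]
opening: -0.004
gripper_force: 0.0
```

Call:
apply_moves --moves '[0, -0.2, 0, 0, 0, 0, -0.4, 0, 0.2, 0, 0, -0.4, 0, 0.4, 0, 0, -0.4, 0, 0.4, 0]'

```text
clock: 16.75
ee_pos: [0.4814, 0.0761, 0.1815]
eef_rot: [0.736, 0.677, 0.003, 0.001]
ft_force: [1.6, 0.7, -0.1]
opening: 0.002
gripper_force: 0.0
```

```bash
python3 look.py s11 handle foot; python3 look.py s12 handle beam beam_hole shuttle marker rule
```

```text
[0.481  0.0759 0.1802] [ 0.1299 -0.4735 -0.2777] 16.8
handle [(array([0.55 , 0.074, 0.146]), 0.53)]
foot [(array([ 0.566, -0.021,  0.059]), 0.73)]
[0.4793 0.0752 0.1782] [ 0.4393 -0.1034  0.1741] 16.95
handle [(array([0.55 , 0.072, 0.145]), 0.51)]
beam [(array([ 0.558, -0.099,  0.039]), 0.65), (array([ 0.777, -0.171,  0.014]), 0.6)]
beam_hole [(array([ 0.553, -0.115,  0.06 ]), 0.91), (array([ 0.291, -0.337,  0.012]), 0.86), (array([ 0.756, -0.164,  0.007]), 0.83)]
shuttle [(array([ 0.542, -0.364, -0.001]), 0.86)]
marker [(array([0.624, 0.162, 0.001]), 0.98), (array([ 0.43 , -0.086,  0.002]), 0.38)]
rule [(array([ 0.427, -0.086,  0.007]), 0.98)]
```

View pics/s12.png

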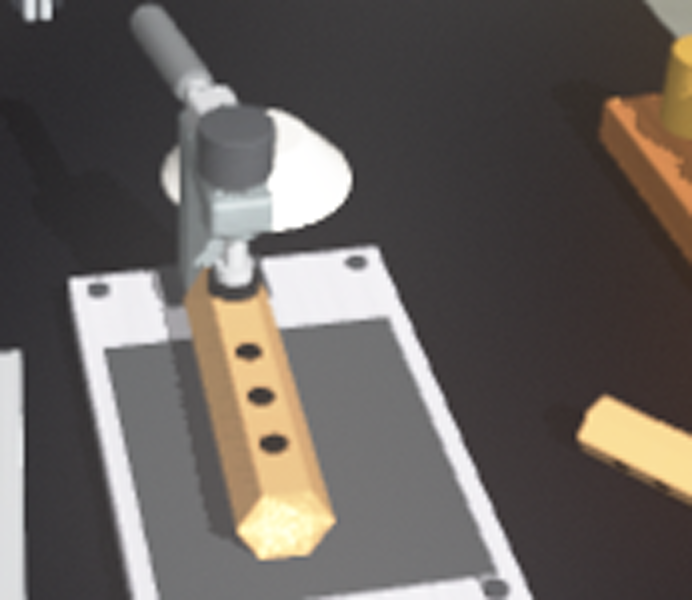

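The lever sprang back about 19 mm (handle x from 0.570 to 0.550), so it clicked well short of the end stop. The foot is on the beam at (233,285), the holes face up, and the bystanders have not moved. I hand in.

```bash
python3 -c "
from plant import ctrl
print(ctrl.job_done())"
```

```text
the job is handed in; nothing more can be done
None
```

The job is handed in, with no verdict returned: the beam was rolled twice so the drilled face is up under the foot, the lever clicked and sprang back about 19 mm, and the beam is clamped with the shuttlecock, marker disc and rule unmoved.

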